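Spread the snap ring over the eraser's spindle

TASK

The bulk eraser's turntable has lost its snap ring: take the ring pliers, which already carry the ring on their jaw tips, up out of their rack by the handles, squeeze the handles fully so that the ring spreads, and lower the spread ring gently over the thick grooved spindle in the middle of the turntable until it is level with the groove. Finish while holding it there: handles still squeezed, ring spread, upright and centred round the spindle without leaning on it, nothing put down or let go. Leave the keycap, loupe, jar and drive bezel where they are.

Things in the scene. Friction and masses are not known exactly. Their poses are not given: they have to be found in the camera images.
- pliers: Ring pliers, about 0.2 kg, upright in the rack, jaws down, snap ring level on the tips. Origin midway between the jaw tips in the ring's mid-plane; z up along the pliers, y across the two handles, x from the tips to the ring's middle. A cross bar along y (14 x 60 x 10 mm, 43 to 53 mm above the origin) carries the pivot and rests in the rack. Squeezing the handles along y spreads the ring.
- pliers_grip (a point): Point midway between the two flat black handles, half-way up, 102 mm above the ring: grip here from above. Axes as the pliers'. The handles span 31 mm above and below it and 16 mm in x; over their outer faces 44 mm relaxed, 30 mm squeezed (faces then parallel).
- ring_centre (a point): Centre of the spread ring, fixed in the pliers' frame: 18.5 mm from their origin along x, in the ring's mid-plane; axes as the pliers'. Steel ring 3 mm thick, 34 mm across when spread; its opening, then 26.5 mm, passes the 22 mm spindle with about 2 mm to spare all round. Relaxed, its arms pinch in and it cannot pass.
- pliers_left (a joint): Squeeze of the handles (both move alike), rad: 0 relaxed, 0.13 fully squeezed (ring fully spread), where a built-in stop ends it, so the ring cannot be overspread. The return spring pushes each handle out with about 5 N relaxed and 10 N squeezed: grip with 20 to 30 N.
- rack: Rack fixed to the bench: a plate with two posts (apart along its y, 42 mm clear between) whose slots, open at the top, hold the pliers' cross bar; posts end 68 mm above the bench. Origin on the bench midway between the posts, axes as the pliers' at the start. The pliers lift straight up out of it, the ring passing between the posts. The ring starts 15 mm above the bench.
- eraser: Bulk disk eraser fixed to the bench: grey case 190 (x) x 210 (y) x 60 mm, red lever on its +y side, flat turntable (156 mm across, top 66 mm above the bench). At the turntable's centre stands the grooved steel spindle, 22 mm across. 55 mm from it a thin plain pin, 8 mm across, 16 mm tall, not part of the job. Origin on the bench under the spindle, z up.
- groove (a point): Middle of the spindle's groove on its axis, 94 mm above the bench; the groove is 6 mm wide and 18.4 mm across. z up along the spindle.
- spindle_top (a point): Centre of the spindle's flat top, 108.5 mm above the bench (14.5 mm above the groove); its rim is slightly chamfered. z up.
- keycap: Bystander: small beige keycap, 18 mm square, 11 mm tall; origin at the centre of its underside
- loupe: Bystander: chrome loupe, a waisted tube 38 mm across, 36 mm tall, standing; origin at the centre of its underside
- bezel: Bystander: orange plastic drive bezel, a flat frame 136 x 62 x 12 mm with a slot; origin at the centre of its underside
- jar: Bystander: small closed jar, 48 mm across, 70 mm tall; origin at the centre of its underside
Things that resemble listed ones, but are neither listed nor needed, are in the scene too. What is shaped like the rack but brown, green or pink is not meant.

How it is judged:
By the outcome, as a careful person would: the job done as asked, in the order asked, and still so for the second after the job is handed in, while the arm keeps its last pose, push and grip.
It also fails if it takes over 42 s, if anything falls off the work surface, if the arm or the gripper's body presses on something with over 40 N, if the wrist force passes 120 N, or if a joint passes its speed limit or range.

ROBOT

A 6-joint arm with a two-finger parallel gripper is mounted at the origin on the work surface. World frame = base frame: x ahead of the robot, y to its left, z up, the work surface at z = 0. Lengths are in m, angles in rad, forces in N, time in s.
With the tool pointing down it reaches from about 0.35 to 0.775 m from the base axis. Payload 7.3 kg.
Tool frame: the origin (TCP) lies between the finger pads; the fingertips stand 19 mm ahead of it and the grasp point (between the pads) is the TCP; z points along the fingers, y is the line along which they close (so a half turn about z gives the same grasp; the last joint's range is limited). The gripper opens to 92 mm and grips with 3 to 60 N. Pads are 19 mm wide; open, the fingers measure 130 mm over their backs; the gripper's body (75 mm by 190 mm) begins 47 mm behind the grasp point.
Start: joints at [-1.398, 0.342, 1.524, -0, 1.275, -0.146], TCP at [0.165, -0.499, 0.208] pointing down, gripper open.
Joint ranges: [-2.53, 2.53], [-0.77, 2.02], [0.04, 2.7], [-1, 4.14], [0.28, 2.66], [-3.11, 3.11]. Speed limits (rad/s): [2.57, 2.57, 3.14, 3.14, 3.14, 3.14].

INTERFACE

Orientations are given as a rotation vector (axis times angle).
In Python, from cell import sensors, snapshot, camera_model, ticket gives the robot as it stands.
- The arm moves only by the tool apply_moves, never from a script. Its argument "targets" is a list of rows, each a list of 7 numbers: the turn, a rotation vector about the tool's x, y, z scaled (see below), then the shift along the tool's x, y, z scaled (see below), then the opening, from 0 (shut) to 1 (fully open). A call has 1 to 20 rows; each row shifts and turns the commanded pose from where the row before left it, along the tool's axes as they then stand; what a row does not reach is not made up. The controller multiplies each number of a shift by 500 mm and each number of a turn by 360 degrees. A row lasts 1/10 s, in which the tool goes at most 50 mm and 8.59 degrees, less where a joint would pass 70% of its speed; a pose out of reach is approached as far as the arm can. A call with a number of a shift or a turn outside -1 to 1 is refused whole. A call with a gripper value outside its range is refused whole. The fingers move at their own pace and stop on an object; "squeeze" is the grip in N (left out, the last holds). Time passes only in rows, so rows that do not move let the fingers close. It gives the time, the measured TCP pose, the force, the opening and the grip force at its end, in the units of the state.
- sensors.sense(): the state, without advancing time (a new reading comes with each control period).
- snapshot(name): name is "side" or "top" or "wrist"; returns the picture (400x640x3 uint8, red, green, blue); there is no depth.
- camera_model(name): a dict with "K" (3x3 intrinsics, pixels), "dist_coeffs" ([k1, k2, p1, p2, k3] as OpenCV has them; the pictures are not rectified), "rvec" (rotation vector, rad) and "tvec" (3), from world to camera coordinates, as OpenCV has them; the wrist camera has in their place "tool_from_camera" (4x4, takes a point from camera to tool coordinates, whose origin is the TCP and whose axes are the flange's). Camera axes: x right, y down, z forward; pixel columns grow to the right and rows downward; lengths in m; the calibration is good to about 2 mm. A picture is of the moment at which its call begins: read the wrist's pose just before it. camera_model takes no time and is no camera call.
- ticket.job_done(): hands the job in; it is judged then, once.
The state is a dict: "time_s": time; "q": joint angles; "joint_vel": joint speeds; "tau": joint torques, N m; "eef_pos": TCP position; "eef_rot": TCP orientation; "ft_force": force on the tool from outside, world axes, zero at the start; "moment": the same for the moment, N m; "opening": finger opening in m; "grasp_force": force on a finger pad.
Only numpy, scipy, OpenCV 4.12 (cv2) and the standard library are available. Lean on these libraries where they do the work, as an engineer would, in place of code of your own. Each camera call takes 0.05 s, during which the arm holds its last target. There are 200 camera calls.

## Working session

There is one attempt and no reset: what is moved stays moved. The work goes in short steps, Python scripts to look and compute and a tool call to move; the robot and the scene stay as the last step left them, time stands still between calls to the robot, and variables do not carry over. Pictures are saved under pics/ and viewed, at most 10 in all, crops included, and the job is handed in when it is done.

Besides the shell and the picture viewer there is one more tool, called after "Emit:" as name(argument=value, ...), one argument or row to a line, values as JSON. apply_moves: Moves the arm, as the interface text tells. Its arguments: {"type":"object","properties":{"targets":{"type":"array","items":{"type":"array","items":{"type":"number"}}},"squeeze":{"type":"number"}},"required":["targets"]}

```bash
mkdir -p pics; ls; cat > h.py <<'E'
import numpy as np,cv2
from cell import sensors,snapshot,camera_model,ticket
from scipy.spatial.transform import Rotation as R
def cam(name,st=None):
    m=camera_model(name);K=np.array(m['K']);d=np.array(m['dist_coeffs'])
    if name=='wrist':
        st=st or sensors.sense()
        T=np.eye(4);T[:3,:3]=R.from_rotvec(st['eef_rot']).as_matrix();T[:3,3]=st['eef_pos']
        C=np.linalg.inv(T@np.array(m['tool_from_camera']));r=C[:3,:3];t=C[:3,3]
    else: r=R.from_rotvec(np.ravel(m['rvec'])).as_matrix();t=np.ravel(m['tvec'])
    return K,d,r,t
def ray(c,uv):
    K,d,r,t=c;p=cv2.undistortPoints(np.array(uv,float).reshape(-1,1,2),K,d).reshape(-1,2)
    D=np.c_[p,np.ones(len(p))]@r;return -r.T@t,D
def onz(c,uv,z):
    o,D=ray(c,uv);return o+D*((z-o[2])/D[:,2])[:,None]
def proj(c,P):
    K,d,r,t=c;return cv2.projectPoints(np.array(P,float).reshape(-1,3),cv2.Rodrigues(r)[0],t,K,d)[0].reshape(-1,2)
def save(n,im):cv2.imwrite('pics/'+n+'.png',im[...,::-1])
E
python3 - <<'E'
from h import *
s=sensors.sense();print({k:np.round(v,3).tolist() for k,v in s.items()})
for n in('top','side','wrist'):
    save(n+'0',snapshot(n));c=cam(n,s);print(n,-c[2].T@c[3],c[0].round(0).tolist())
E
```

```text
pics
{'time_s': 0.0, 'q': [-1.398, 0.343, 1.525, -0.0, 1.275, -0.146], 'joint_vel': [-0.0, -0.0, 0.001, 0.001, 0.001, -0.0], 'tau': [-0.0, -43.124, -24.422, 0.072, 0.056, -0.0], 'eef_pos': [0.164, -0.498, 0.208], 'eef_rot': [-3.1, -0.498, 0.0], 'ft_force': [0.159, 0.665, -0.041], 'moment': [0.066, -0.039, 0.004], 'grasp_force': 0.0, 'opening': 0.092}
top [0.35843484 0.0772399  0.9819131 ] [[412.0, 0.0, 323.0], [0.0, 412.0, 197.0], [0.0, 0.0, 1.0]]
side [0.02687648 0.65212059 0.87656859] [[416.0, 0.0, 321.0], [0.0, 416.0, 206.0], [0.0, 0.0, 1.0]]
wrist [ 0.23151126 -0.47632221  0.38272355] [[281.0, 0.0, 314.0], [0.0, 281.0, 201.0], [0.0, 0.0, 1.0]]
```

View pics/top0.png

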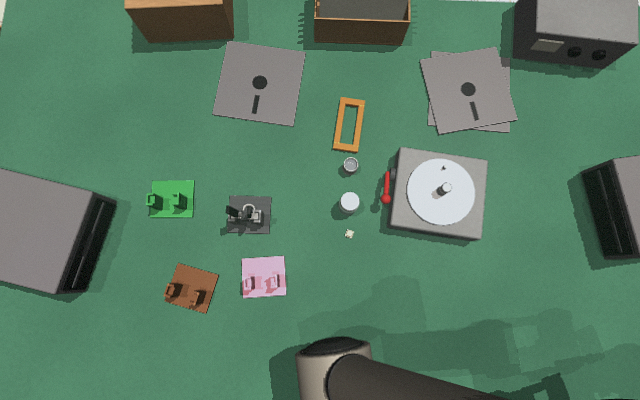

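View pics/side0.png

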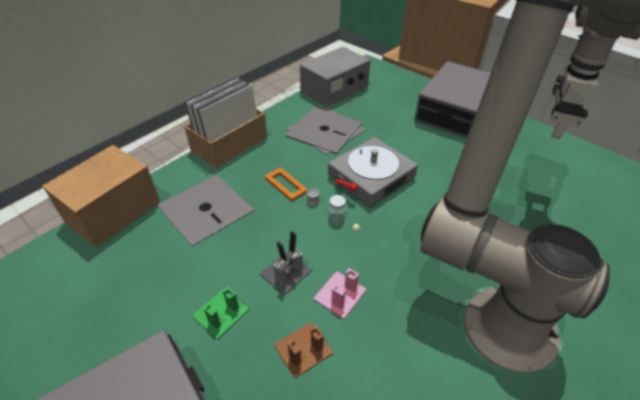

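The top view shows the grey rack with the pliers near (248,214). The eraser spindle is near (445,188), with the thin pin at (444,168). The side view shows the black handles at (282,250) and (293,243), and the spindle at (375,156).

```bash
python3 - <<'E'
from h import *
a=cv2.imread('pics/top0.png')
f=lambda im,x,y,w,h:cv2.resize(im[y:y+h,x:x+w],(400,300),interpolation=cv2.INTER_CUBIC)
b=cv2.imread('pics/side0.png')
o=np.vstack([np.hstack([f(a,218,190,64,48),f(a,412,160,64,48)]),np.hstack([f(b,248,223,80,60),f(b,335,130,80,60)])])
cv2.imwrite('pics/z0.png',o)
ct=cam('top')
print('rack',onz(ct,[[248,216]],0.0),'turnt',onz(ct,[[441,191]],0.066), 'sp',onz(ct,[[446,187]],0.1085))
E
```

```text
rack [[0.49695958 0.23966623 0.        ]] turnt [[ 0.55750174 -0.20625725  0.066     ]] sp [[ 0.55749836 -0.2043006   0.1085    ]]
```

View pics/z0.png

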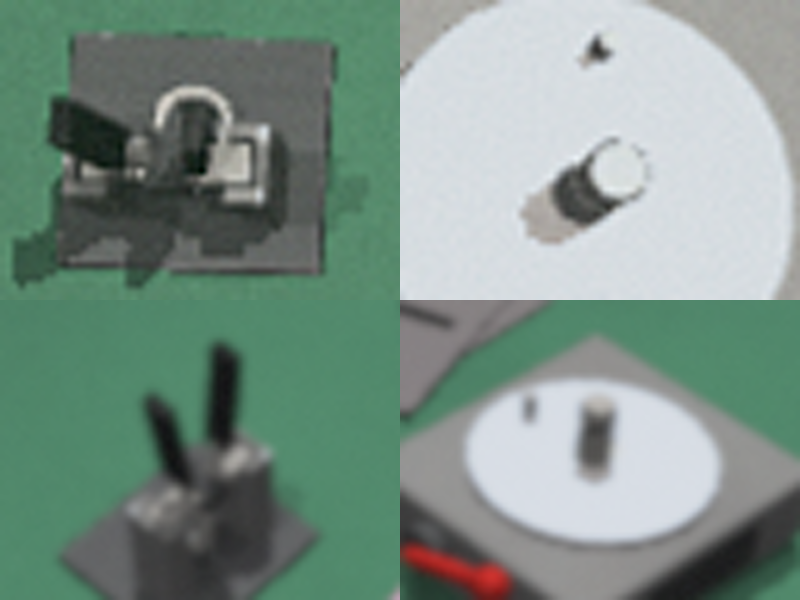

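The zoom shows the ring on the +x side of the rack's bar, with the plate turned about −2.5°. The spindle top is in the upper-right tile at (620,172). I'll turn the tool in line with the pliers and stop over the eraser for a close look on the way.

Emit:
apply_moves(
  targets=[
    [0, 0, 0.0192, 0, 0, -0.03, 1],
    [0, 0, 0.0192, 0, 0, -0.03, 1],
    [0, 0, 0.0192, 0, 0, -0.03, 1],
    [0, 0, 0, 0.0626, -0.0624, -0.0184, 1],
    [0, 0, 0, 0.0626, -0.0624, -0.0184, 1],
    [0, 0, 0, 0.0626, -0.0624, -0.0184, 1],
    [0, 0, 0, 0.0626, -0.0624, -0.0184, 1],
    [0, 0, 0, 0.0626, -0.0624, -0.0184, 1],
    [0, 0, 0, 0.0626, -0.0624, -0.0184, 1],
    [0, 0, 0, 0.0626, -0.0624, -0.0184, 1],
    [0, 0, 0, 0.0626, -0.0624, 0, 1],
    [0, 0, 0, 0.0626, -0.0624, 0, 1],
    [0, 0, 0, 0.0626, -0.0624, 0, 1],
    [0, 0, 0, 0, 0, 0, 1],
    [0, 0, 0, 0, 0, 0, 1],
  ],
  squeeze=25,
)

```text
time_s: 1.65
eef_pos: [0.491, -0.1995, 0.3172]
eef_rot: [-3.141, 0.064, 0.002]
ft_force: [-0.3, 0.4, -0.1]
opening: 0.0919
grasp_force: 0.0
```

```bash
python3 - <<'E'
from h import *
s=sensors.sense();im=snapshot('wrist');save('w1',im);np.save('s1.npy',s,allow_pickle=True)
print(s['eef_pos'],s['eef_rot'],s['time_s'],s['q']);c=cam('wrist',s);print(-c[2].T@c[3])
print(proj(c,[[.5575,-.2045,.1085],[.5575,-.2045,.066]]))
print(camera_model('wrist')['tool_from_camera'])
E
```

```text
[ 0.49100888 -0.19953909  0.31724596] [-3.14080895e+00  6.40011738e-02  1.89484302e-03] 1.65 [-5.30348478e-01  2.93089142e-01  1.29719130e+00 -4.74534977e-04
  1.55242906e+00  1.08120577e+00]
[ 0.56169688 -0.20253076  0.49212642]
[[315.98038904 127.71448275]
 [315.8195622  127.39527438]]
[[-1.06978645e-04 -9.65305188e-01 -2.61124265e-01  7.05397512e-02]
 [ 9.99999990e-01 -7.83752691e-05 -1.19952813e-04  9.08961986e-05]
 [ 9.53253881e-05 -2.61124275e-01  9.65305187e-01 -1.74965864e-01]
 [ 0.00000000e+00  0.00000000e+00  0.00000000e+00  1.00000000e+00]]
```

View pics/w1.png

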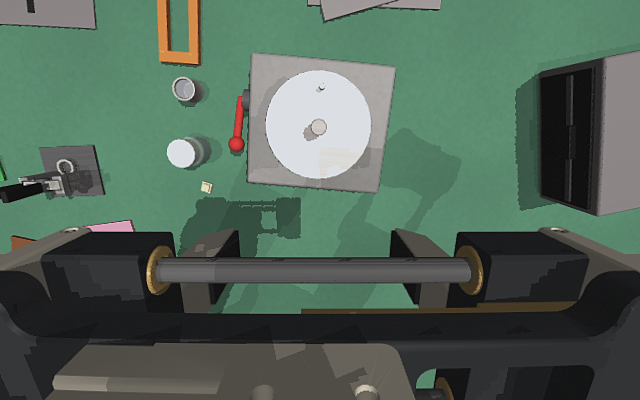

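The wrist view from above the eraser shows the spindle top at about (318,127), as predicted, and the pin at (321,87). The jar is at (184,152), the loupe at (185,89), and the ring of the racked pliers at (66,166).

Emit:
apply_moves(
  targets=[
    [0, 0, 0, -0.0036, -0.088, 0, 1],
    [0, 0, 0, -0.0036, -0.088, 0, 1],
    [0, 0, 0, -0.0036, -0.088, 0, 1],
    [0, 0, 0, -0.0036, -0.088, 0, 1],
    [0, 0, 0, -0.0036, -0.088, 0, 1],
    [0, 0, 0, -0.0036, -0.088, 0, 1],
    [0, 0, 0, -0.0036, -0.088, 0, 1],
    [0, 0, 0, -0.0036, -0.088, 0, 1],
    [0, 0, 0, -0.0036, -0.088, 0, 1],
    [0, 0, 0, -0.0036, -0.088, 0, 1],
    [0, 0, 0, 0, 0, 0, 1],
    [0, 0, 0, 0, 0, 0, 1],
  ],
)

```text
time_s: 2.9
eef_pos: [0.4917, 0.2393, 0.3175]
eef_rot: [3.14, -0.068, -0.001]
ft_force: [-1.1, -0.6, 0.3]
opening: 0.0922
grasp_force: 0.0
```

```bash
python3 - <<'E'
from h import *
s=sensors.sense();im=snapshot('wrist');save('w2',im);np.save('s2.npy',s,allow_pickle=True)
print(s['eef_pos'],s['eef_rot'],s['time_s'],s['q'])
cv2.imwrite('pics/w2z.png',cv2.resize(im[100:250,220:420,::-1],(800,600),interpolation=cv2.INTER_CUBIC))
# spindle
s1=np.load('s1.npy',allow_pickle=True).item();c=cam('wrist',s1)
g=cv2.imread('pics/w1.png');G=g.max(2)
m=(g.min(2)>205).astype(np.uint8);n,l,st,ce=cv2.connectedComponentsWithStats(m)
i=l[127,345];cn=max(cv2.findContours((l==i).astype(np.uint8),0,1)[0],key=cv2.contourArea)
e=cv2.fitEllipse(cv2.convexHull(cn));print('tt',e,onz(c,[e[0]],.066))
print(G[117:138,306:332])
E
```

```text
[0.49170143 0.23927845 0.3175079 ] [ 3.13990052e+00 -6.75286341e-02 -7.68793885e-04] 2.9 [ 3.13191728e-01  3.26617430e-01  1.24931761e+00 -7.51552071e-04
  1.56643732e+00  1.92699823e+00]
tt ((317.9220275878906, 123.93110656738281), (104.59701538085938, 107.80266571044922), 4.7853007316589355) [[ 0.56229945 -0.20776983  0.066     ]]
[[227 227 227 226 227 227 227 227 227 228 230 231 231 231 230 229 228 227
  227 227 227 227 227 227 227 227]
 [227 227 227 227 227 227 227 229 231 234 232 210 200 207 223 235 233 230
  228 227 227 227 227 227 227 227]
 [227 227 227 227 227 228 230 231 212 177 187 169 166 180 171 181 192 223
  231 228 227 227 227 227 227 227]
 [227 227 227 227 227 230 232 203 136 160 182 194 199 204 180 165 158 173
  223 231 227 227 227 227 227 226]
 [227 227 227 228 229 229 185 148 173 208 211 208 208 208 208 211 200 166
  167 236 229 227 227 227 227 227]
 [227 227 227 228 233 229 129 183 208 205 202 201 202 202 203 205 208 192
  152 214 232 228 226 226 226 227]
 [227 228 230 234 234 180 176 214 209 206 204 203 202 203 203 203 203 203
  189 166 202 227 224 224 224 225]
 [
[... 824 characters left out ...]
00 201 197
  163 132 232 225 223 222 222 223]
 [160 161 163 163 165 162 132 130 205 209 206 204 203 204 205 206 203 169
  154 210 230 226 224 223 223 224]
 [158 158 158 159 159 160 153 107 150 184 204 215 213 210 213 206 167 151
  215 230 225 223 224 226 226 226]
 [159 158 159 159 160 160 158 147 141 136 134 163 174 144 124 137 148 220
  232 228 226 225 226 227 227 227]
 [159 159 158 158 158 159 159 160 158 145 128 111 130 213 201 207 218 233
  229 228 227 227 227 227 227 227]
 [163 163 162 161 160 161 160 158 160 159 155 136 153 242 235 233 230 228
  227 227 227 227 227 227 227 227]
 [164 165 164 166 164 165 164 163 163 160 169 224 220 232 229 228 228 227
  227 227 227 227 227 227 227 227]]
```

View pics/w2z.png

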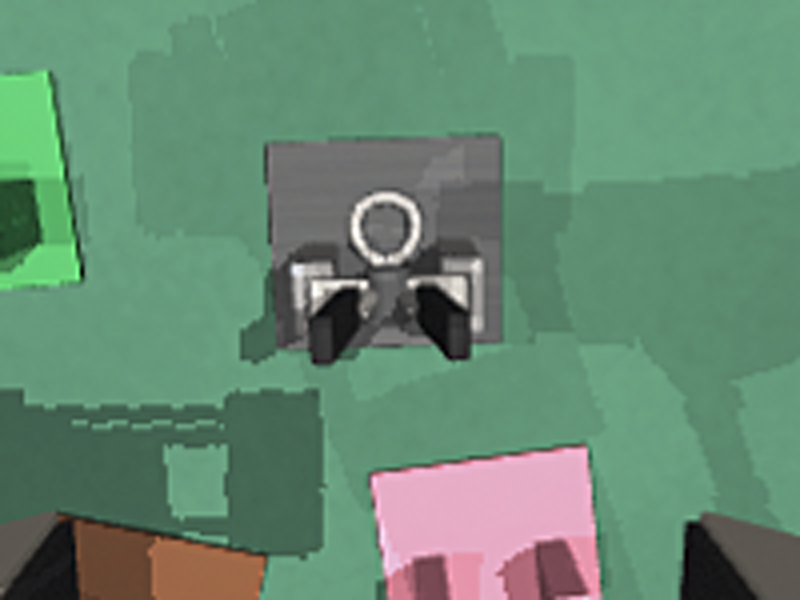

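The zoomed wrist view shows the ring centre at crop (386,229), the handles at about (321,345) and (457,342), and the plate corners at (266,143), (500,136), (503,343) and (277,350).

```bash
python3 - <<'E'
from h import *
s=np.load('s2.npy',allow_pickle=True).item();c=cam('wrist',s)
q=lambda L:[[220+x/4-.375,100+y/4-.375] for x,y in L]
P=onz(c,q([(266,143),(500,136),(503,343),(277,350)]),.004);print(P.round(4))
for a,b in((0,1),(3,2)):
    v=P[a]-P[b];print('yaw',np.degrees(np.arctan2(-v[0],v[1])))
for a,b in((0,3),(1,2)):
    v=P[a]-P[b];print('yaw',np.degrees(np.arctan2(v[1],v[0])))
print('ring',onz(c,q([(386,229)]),.015)); print('bar post tops',onz(c,q([(313,270),(463,264)]),.068))
print('handles',onz(c,q([(321,343),(458,340)]),.148))
g=R.from_rotvec(s['eef_rot']).as_matrix();print(g.round(4))
s1=np.load('s1.npy',allow_pickle=True).item();print('spindle',onz(cam('wrist',s1),[[318.7,126.3]],.1085))
E
```

```text
[[0.5469 0.2844 0.004 ]
 [0.5455 0.1852 0.004 ]
 [0.4559 0.1853 0.004 ]
 [0.457  0.2857 0.004 ]]
yaw -0.7951783043968633
yaw -0.6663661827722694
yaw -0.8085097433045108
yaw -0.053207170168262194
ring [[0.50957556 0.23509982 0.015     ]]
bar post tops [[0.50117757 0.26351084 0.068     ]
 [0.50100391 0.20666686 0.068     ]]
handles [[0.48969526 0.25721828 0.148     ]
 [0.48879911 0.21438761 0.148     ]]
[[ 9.991e-01 -4.300e-02 -5.000e-04]
 [-4.300e-02 -9.991e-01 -1.000e-03]
 [-5.000e-04  1.000e-03 -1.000e+00]]
spindle [[ 0.5591675  -0.20816023  0.1085    ]]
```

Emit:
apply_moves(
  targets=[
    [0, 0, -0.0049, -0.0023, 0.0076, 0, 1],
    [0, 0, 0, 0, 0, 0.057, 1],
    [0, 0, 0, 0, 0, 0.057, 1],
    [0, 0, 0, 0, 0, 0.057, 1],
    [0, 0, 0, 0, 0, 0.057, 1],
    [0, 0, 0, 0, 0, 0.057, 1],
    [0, 0, 0, 0, 0, 0.057, 1],
    [0, 0, 0, 0, 0, 0.0295, 1],
    [0, 0, 0, 0, 0, 0.0295, 1],
    [0, 0, 0, 0, 0, 0, 1],
    [0, 0, 0, 0, 0, 0, 1],
  ],
)

```text
time_s: 4.05
eef_pos: [0.491, 0.2348, 0.1179]
eef_rot: [3.141, -0.023, 0.001]
ft_force: [-0.3, 0.4, -0.3]
opening: 0.0921
grasp_force: 0.0
```

```bash
python3 - <<'E'
from h import *
s=sensors.sense();im=snapshot('wrist');print(s['eef_pos'],s['eef_rot'],s['ft_force'])
c=cam('wrist',s);print(proj(c,[[.5095,.2352,.015],[.4905,.2575,.148],[.4905,.2135,.148]]))
save('w3',im)
E
```

```text
[0.49098544 0.23480195 0.11785851] [ 3.14129378e+00 -2.29396104e-02  5.45600953e-04] [-0.33711344  0.4133041  -0.28361722]
[[313.54540038 178.5278805 ]
 [273.98635051 255.77866301]
 [351.97497365 254.72948277]]
```

View pics/w3.png

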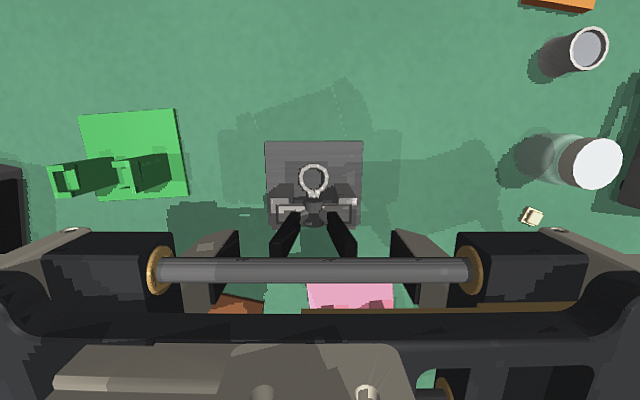

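The handles sit centred between the open fingers, and the ring at (313,179) matches the prediction. Now I'll grip.

Emit:
apply_moves(
  targets=[
    [0, 0, 0, 0, 0, 0, 0.5],
    [0, 0, 0, 0, 0, 0, 0.4],
    [0, 0, 0, 0, 0, 0, 0.3],
    [0, 0, 0, 0, 0, 0, 0.2],
    [0, 0, 0, 0, 0, 0, 0.1],
    [0, 0, 0, 0, 0, 0, 0],
    [0, 0, 0, 0, 0, 0, 0],
    [0, 0, 0, 0, 0, 0, 0],
    [0, 0, 0, 0, 0, 0, 0],
    [0, 0, 0, 0, 0, 0, 0],
    [0, 0, 0, 0, 0, 0, 0],
    [0, 0, 0, 0, 0, 0, 0],
  ],
  squeeze=27,
)

```text
time_s: 5.3
eef_pos: [0.4915, 0.2359, 0.1188]
eef_rot: [3.141, -0.019, 0.005]
ft_force: [-1.5, -3.0, 9.7]
opening: 0.0285
grasp_force: 27.0
```

Emit:
apply_moves(
  targets=[
    [0, 0, 0, 0, 0, -0.01, 0],
    [0, 0, 0, 0, 0, -0.02, 0],
    [0, 0, 0, 0, 0, -0.03, 0],
    [0, 0, 0, 0, 0, -0.03, 0],
    [0, 0, 0, 0, 0, -0.03, 0],
    [0, 0, 0, 0, 0, -0.04, 0],
    [0, 0, 0, 0, 0, -0.04, 0],
    [0, 0, 0, 0, 0, -0.04, 0],
    [0, 0, 0, 0, 0, -0.04, 0],
    [0, 0, 0, 0, 0, -0.03, 0],
    [0, 0, 0, 0, 0, -0.02, 0],
    [0, 0, 0, 0, 0, 0, 0],
    [0, 0, 0, 0, 0, 0, 0],
  ],
)

```text
time_s: 6.6
eef_pos: [0.4901, 0.2362, 0.2817]
eef_rot: [3.141, -0.019, -0.002]
ft_force: [0.8, 0.0, -2.4]
opening: 0.0284
grasp_force: 27.0
```

```bash
python3 - <<'E'
from h import *
s=sensors.sense();im=snapshot('wrist');print({k:np.round(s[k],4) for k in('eef_pos','eef_rot','ft_force','moment','opening','grasp_force')})
np.save('s4.npy',s,allow_pickle=True)
g=R.from_rotvec(s['eef_rot']).as_matrix();print(g.round(4))
c=cam('wrist',s);p=np.array(s['eef_pos']);print(proj(c,[p+g@[.0185,0,.102]]))
save('w4',im)
save('w4z',cv2.resize(im[110:260,215:415],(800,600),interpolation=cv2.INTER_CUBIC))
E
```

```text
{'eef_pos': array([0.4901, 0.2362, 0.2817]), 'eef_rot': array([ 3.1412e+00, -1.9400e-02, -1.6000e-03]), 'ft_force': array([ 0.7535,  0.0489, -2.4357]), 'moment': array([-0.0134, -0.0269, -0.0117]), 'opening': np.float64(0.0284), 'grasp_force': np.float64(26.9935)}
[[ 9.999e-01 -1.230e-02 -1.000e-03]
 [-1.230e-02 -9.999e-01 -3.000e-04]
 [-1.000e-03  3.000e-04 -1.000e+00]]
[[314.23426617 178.66293533]]
```

View pics/w4z.png

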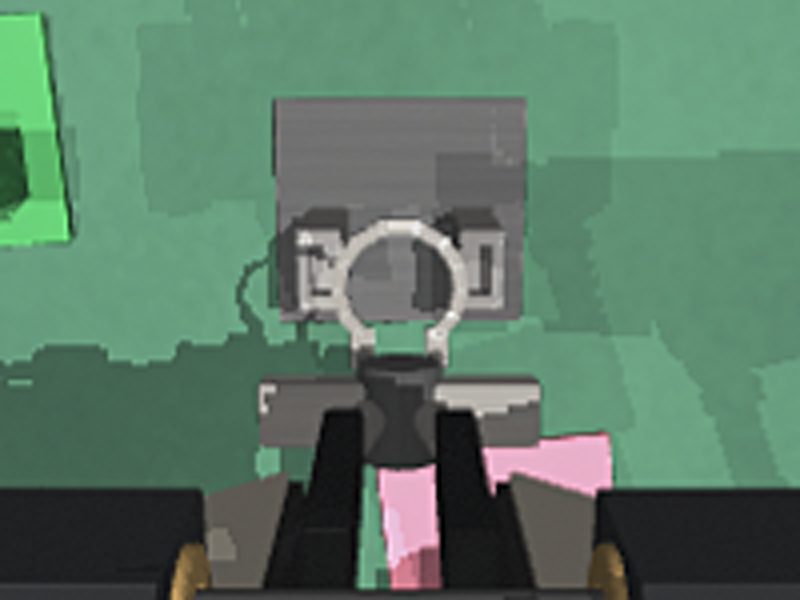

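The pliers are up with the ring spread. The ring's outer edge runs from crop column 334 to 468 with its top at row 217, and the cross bar spans rows 378 to 445. I'll carry it over the spindle while staying high.

Emit:
apply_moves(
  targets=[
    [0, 0, 0, 0.0052, 0.04, 0, 0],
    [0, 0, 0, 0.0091, 0.07, 0, 0],
    [0, 0, 0, 0.011, 0.085, 0, 0],
    [0, 0, 0, 0.011, 0.085, 0, 0],
    [0, 0, 0, 0.011, 0.085, 0, 0],
    [0, 0, 0, 0.011, 0.085, 0, 0],
    [0, 0, 0, 0.011, 0.085, 0, 0],
    [0, 0, 0, 0.011, 0.085, 0, 0],
    [0, 0, 0, 0.011, 0.085, 0, 0],
    [0, 0, 0, 0.011, 0.085, 0, 0],
    [0, 0, 0, 0.0078, 0.06, 0, 0],
    [0, 0, 0, 0.005, 0.0386, 0, 0],
    [0, 0, 0, 0, 0, 0.018, 0],
    [0, 0, 0, 0, 0, 0.018, 0],
    [0, 0, 0, 0, 0, 0.018, 0],
    [0, 0, 0, 0, 0, 0.018, 0],
    [0, 0, 0, 0, 0, 0, 0],
    [0, 0, 0, 0, 0, 0, 0],
    [0, 0, 0, 0, 0, 0, 0],
  ],
)

```text
time_s: 8.55
eef_pos: [0.5428, -0.2085, 0.2469]
eef_rot: [3.141, -0.019, 0.001]
ft_force: [-0.4, 0.1, -1.4]
opening: 0.0287
grasp_force: 27.0
```

```bash
python3 - <<'E'
from h import *
s=np.load('s4.npy',allow_pickle=True).item();c=cam('wrist',s);g=R.from_rotvec(s['eef_rot']).as_matrix();p=np.array(s['eef_pos'])
def ont(c,g,p,uv,h):  # intersect with tool-plane z=h
    o,D=ray(c,uv);o=(o-p)@g;D=D@g;return o+D*((h-o[2])/D[:,2])[:,None]
q=lambda L:[[215+x/4-.375,110+y/4-.375] for x,y in L]
r=ont(c,g,p,q([(334,284),(468,284),(401,217)]),.1005)*1e3;print('ring L R top',r.round(1))
print('bar front/back',(ont(c,g,p,q([(330,378),(470,378),(290,445),(510,445)]),.049)*1e3).round(1))
s=sensors.sense();im=snapshot('wrist');print({k:np.round(s[k],4) for k in('eef_pos','eef_rot','ft_force','moment','opening','grasp_force')})
np.save('s5.npy',s,allow_pickle=True);save('w5',im)
save('w5z',cv2.resize(im[140:215,265:365],(800,600),interpolation=cv2.INTER_CUBIC))
E
```

```text
ring L R top [[ 16.8 -16.  100.5]
 [ 16.8  17.3 100.5]
 [ 33.5   0.6 100.5]]
bar front/back [[  7.1 -14.2  49. ]
 [  7.1  14.8  49. ]
 [ -7.6 -22.8  49. ]
 [ -7.6  23.5  49. ]]
{'eef_pos': array([ 0.5428, -0.2085,  0.2469]), 'eef_rot': array([ 3.141e+00, -1.860e-02,  1.500e-03]), 'ft_force': array([-0.4409,  0.1451, -1.3858]), 'moment': array([ 0.0499,  0.0296, -0.0361]), 'opening': np.float64(0.0287), 'grasp_force': np.float64(26.9936)}
```

View pics/w5z.png

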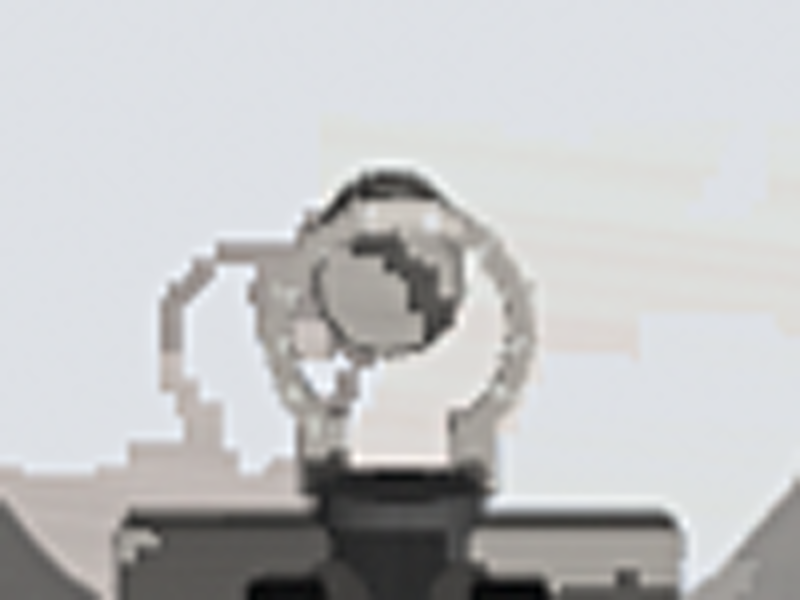

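This view shows the ring, with its outer edge from crop column 256 to 538 and its centre at about (397,338). The spindle top shows through it at about (391,278), slightly left of and ahead of the ring.

```bash
cat >> h.py <<'E'
def ont(c,s,uv,h):
    g=R.from_rotvec(s['eef_rot']).as_matrix();p=np.array(s['eef_pos'])
    o,D=ray(c,uv);o=(o-p)@g;D=D@g;return o+D*((h-o[2])/D[:,2])[:,None]
E
python3 - <<'E'
from h import *
s=np.load('s5.npy',allow_pickle=True).item();c=cam('wrist',s)
q=lambda L:[[265+x/8-.44,140+y/8-.44] for x,y in L]
print('ring LRT',(ont(c,s,q([(256,340),(538,340),(390,200)]),.1005)*1e3).round(1))
print('bar',(ont(c,s,q([(117,512),(683,512)]),.049)*1e3).round(1))
print('spindle',(ont(c,s,q([(391,278),(313,278),(467,278),(391,355)]),s['eef_pos'][2]-.1085)*1e3).round(1))
print('turntable check: pin?')
E
```

```text
ring LRT [[ 15.3 -17.6 100.5]
 [ 15.3  17.5 100.5]
 [ 32.8  -0.9 100.5]]
bar [[  7.6 -29.   49. ]
 [  7.5  29.6  49. ]]
spindle [[ 16.6  -0.9 138.4]
 [ 16.6 -11.9 138.4]
 [ 16.6   9.8 138.4]
 [  5.6  -0.9 138.4]]
turntable check: pin?
```

```bash
python3 - <<'E'
from h import *
for n in('w3','w4','w5'):
    g=cv2.imread(f'pics/{n}.png');G=cv2.cvtColor(g,6)
    print(n,'L');print(G[198:226,290:296].T.tolist()[::5]);print('R');print(G[198:226,335:341].T.tolist()[::5])
    print('centre col 314 rows158-200',G[158:206,312:317].mean(1).round().astype(int).tolist())
E
```

```text
w3 L
[[67, 67, 67, 65, 63, 74, 84, 70, 158, 179, 178, 188, 123, 92, 66, 26, 18, 19, 19, 19, 18, 22, 22, 20, 19, 20, 23, 21], [48, 52, 65, 65, 62, 76, 86, 72, 158, 180, 180, 125, 115, 69, 21, 21, 22, 22, 22, 21, 20, 21, 18, 20, 20, 20, 18, 20]]
R
[[51, 50, 50, 50, 46, 80, 74, 65, 92, 95, 95, 96, 103, 62, 23, 16, 21, 20, 20, 22, 21, 18, 20, 22, 21, 18, 20, 24], [138, 148, 143, 143, 145, 135, 96, 79, 92, 95, 94, 95, 95, 92, 95, 96, 101, 103, 107, 83, 41, 17, 15, 17, 20, 22, 23, 20]]
centre col 314 rows158-200 [111, 111, 112, 98, 92, 79, 171, 191, 194, 143, 64, 84, 98, 98, 96, 95, 95, 94, 95, 97, 98, 97, 98, 97, 97, 94, 94, 96, 96, 98, 85, 99, 148, 174, 178, 178, 180, 190, 192, 125, 54, 42, 48, 47, 52, 86, 89, 88]
w4 L
[[91, 92, 92, 93, 92, 89, 90, 71, 89, 98, 96, 98, 99, 98, 98, 100, 99, 100, 98, 96, 96, 98, 100, 91, 92, 92, 92, 91], [137, 97, 79, 79, 90, 91, 74, 67, 90, 97, 97, 98, 100, 99, 100, 81, 78, 62, 37, 16, 10, 11, 14, 15, 20, 19, 16, 19]]
R
[[132, 131, 128, 128, 132, 114, 86, 75, 156, 182, 181, 180, 182, 176, 185, 187, 125, 101, 105, 108, 94, 73, 71, 58, 101, 86, 54, 48], [131
[... 451 characters left out ...]
, 86, 88, 87, 88, 88, 86, 86, 85, 86, 87, 84, 96, 96, 95, 85], [233, 201, 185, 188, 195, 151, 79, 54, 79, 86, 85, 86, 88, 87, 89, 71, 68, 54, 32, 11, 7, 9, 11, 12, 13, 12, 14, 17]]
R
[[224, 223, 224, 226, 234, 184, 91, 60, 137, 162, 160, 160, 162, 157, 168, 107, 83, 92, 94, 96, 83, 66, 62, 60, 87, 68, 40, 37], [224, 224, 224, 226, 234, 183, 92, 62, 136, 162, 160, 160, 163, 157, 171, 110, 81, 87, 87, 86, 88, 87, 86, 86, 152, 160, 158, 157]]
centre col 314 rows158-200 [222, 226, 237, 153, 69, 86, 93, 184, 201, 199, 183, 139, 104, 104, 105, 96, 126, 149, 150, 147, 143, 156, 163, 165, 167, 133, 170, 222, 225, 223, 221, 218, 219, 217, 215, 217, 218, 218, 219, 234, 125, 22, 39, 42, 40, 76, 81, 82]
```

Emit:
apply_moves(
  targets=[
    [0, 0, 0, 0.0008, -0.0024, 0.01, 0],
    [0, 0, 0, 0, 0, 0.015, 0],
    [0, 0, 0, 0, 0, 0.015, 0],
    [0, 0, 0, 0, 0, 0.012, 0],
    [0, 0, 0, 0, 0, 0.005, 0],
    [0, 0, 0, 0, 0, 0, 0],
    [0, 0, 0, 0, 0, 0, 0],
    [0, 0, 0, 0, 0, 0, 0],
  ],
)

```text
time_s: 9.4
eef_pos: [0.5431, -0.2076, 0.2182]
eef_rot: [3.141, -0.019, 0.001]
ft_force: [0.3, 0.5, -1.4]
opening: 0.0284
grasp_force: 27.0
```

```bash
python3 - <<'E'
from h import *
L=[]
for i in range(4):
    s=sensors.sense();im=snapshot('wrist');L.append(np.r_[s['eef_pos'],s['eef_rot'],s['ft_force']])
print(np.mean(L,0).round(4))
np.save('s6.npy',s,allow_pickle=True);save('w6',im)
save('w6z',cv2.resize(im[155:209,278:350],(800,600),interpolation=cv2.INTER_CUBIC))
E
```

```text
[ 5.4300e-01 -2.0760e-01  2.1810e-01  3.1411e+00 -1.9400e-02  9.0000e-04
 -1.5600e-02  2.3340e-01 -1.4466e+00]
```

View pics/w6z.png

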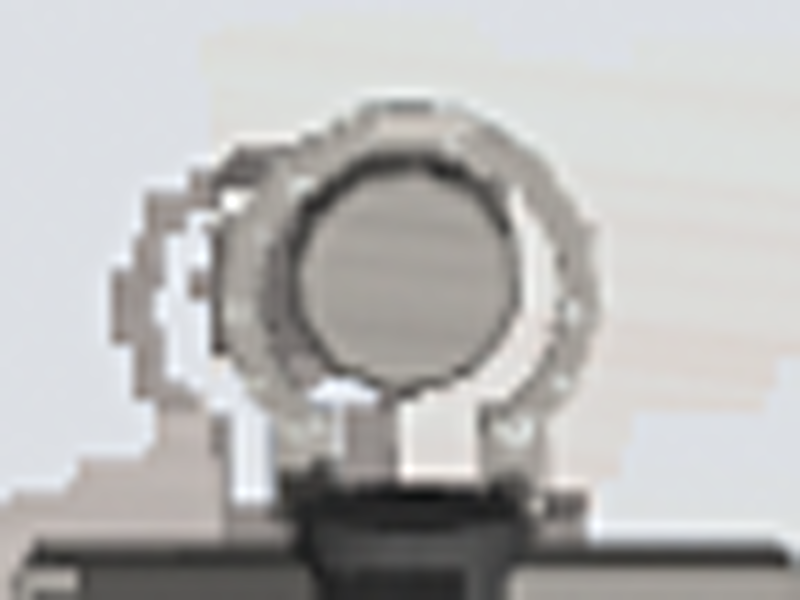

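The ring now sits close above the spindle top. In crop pixels the ring's outer edge runs from column 222 to 600 with its top at row 103, giving a centre of about (411,294). The spindle top's centre is at about (410,279).

```bash
python3 - <<'E'
from h import *
s=np.load('s6.npy',allow_pickle=True).item();c=cam('wrist',s);k=100/9
q=lambda L:[[278+x/k-.455,155+y/k-.455] for x,y in L]
print('ring out L R T, in L R T',(ont(c,s,q([(222,294),(600,294),(411,103),(265,294),(560,294),(411,147)]),.1010)*1e3).round(1))
print('sp c L R T B',(ont(c,s,q([(410,279),(300,279),(520,279),(410,168),(410,390)]),s['eef_pos'][2]-.1085)*1e3).round(1))
g=cv2.cvtColor(cv2.imread('pics/w6.png'),6)
print(g[160:200,314].tolist());print(g[180,294:336].tolist())
E
```

```text
ring out L R T, in L R T [[ 16.3 -16.7 101. ]
 [ 16.3  17.3 101. ]
 [ 33.5   0.3 101. ]
 [ 16.3 -12.8 101. ]
 [ 16.3  13.7 101. ]
 [ 29.6   0.3 101. ]]
sp c L R T B [[ 16.    0.2 109.6]
 [ 16.  -10.  109.6]
 [ 16.   10.4 109.6]
 [ 26.4   0.2 109.6]
 [  5.5   0.2 109.6]]
[220, 220, 224, 233, 143, 171, 203, 179, 129, 71, 102, 158, 165, 164, 160, 157, 163, 165, 163, 162, 165, 164, 161, 159, 155, 156, 160, 162, 169, 132, 85, 218, 236, 231, 228, 229, 232, 244, 131, 26]
[225, 138, 140, 107, 151, 165, 162, 142, 108, 107, 92, 153, 168, 165, 164, 164, 165, 165, 165, 165, 165, 164, 163, 163, 163, 163, 162, 164, 163, 151, 129, 233, 224, 223, 182, 158, 157, 175, 226, 220, 218, 218]
```

Emit:
apply_moves(
  targets=[
    [0, 0, 0, -0.0006, -0.0004, 0, 0],
    [0, 0, 0, 0, 0, 0.003, 0],
    [0, 0, 0, 0, 0, 0.003, 0],
    [0, 0, 0, 0, 0, 0.003, 0],
    [0, 0, 0, 0, 0, 0.003, 0],
    [0, 0, 0, 0, 0, 0.003, 0],
    [0, 0, 0, 0, 0, 0.003, 0],
    [0, 0, 0, 0, 0, 0.003, 0],
    [0, 0, 0, 0, 0, 0, 0],
    [0, 0, 0, 0, 0, 0, 0],
  ],
)

```text
time_s: 10.6
eef_pos: [0.5426, -0.2073, 0.2073]
eef_rot: [3.141, -0.019, -0.0]
ft_force: [-0.9, -0.9, -1.9]
opening: 0.0281
grasp_force: 27.0
```

Emit:
apply_moves(
  targets=[
    [0, 0, 0, 0, 0, 0.003, 0],
    [0, 0, 0, 0, 0, 0.003, 0],
    [0, 0, 0, 0, 0, 0.003, 0],
    [0, 0, 0, 0, 0, 0.003, 0],
    [0, 0, 0, 0, 0, 0.003, 0],
    [0, 0, 0, 0, 0, 0.003, 0],
    [0, 0, 0, 0, 0, 0.0024, 0],
    [0, 0, 0, 0, 0, 0, 0],
    [0, 0, 0, 0, 0, 0, 0],
    [0, 0, 0, 0, 0, 0, 0],
  ],
)

```text
time_s: 11.6
eef_pos: [0.5426, -0.2073, 0.1972]
eef_rot: [3.141, -0.019, 0.0]
ft_force: [0.8, 0.3, -1.6]
opening: 0.0286
grasp_force: 27.0
```

```bash
python3 - <<'E'
from h import *
L=[]
for i in range(6):
    s=sensors.sense();im=snapshot('wrist');L.append(np.r_[s['eef_pos'],s['eef_rot'],s['ft_force'],s['moment'],s['opening'],s['grasp_force']])
print(np.mean(L,0).round(4))
np.save('s7.npy',s,allow_pickle=True);save('w7',im)
sd=snapshot('side')
f=lambda a,w,h:cv2.resize(a,(w,h),interpolation=cv2.INTER_CUBIC)
save('w7z',np.hstack([f(im[158:203,290:338],480,450),f(sd[130:175,355:387],320,450)]))
g=cv2.cvtColor(im,7);print(g[160:200,314].tolist());print(g[180,294:336].tolist())
E
```

```text
[ 5.42600e-01 -2.07300e-01  1.97200e-01  3.14140e+00 -1.94000e-02
  2.00000e-04  3.94000e-02 -2.78900e-01 -1.53910e+00  2.45000e-02
  2.92000e-02  1.17000e-02  2.84000e-02  2.69936e+01]
[221, 219, 220, 223, 197, 187, 197, 176, 126, 71, 160, 111, 74, 102, 150, 161, 162, 160, 156, 159, 164, 164, 160, 162, 164, 162, 160, 158, 155, 154, 159, 159, 162, 165, 100, 96, 103, 110, 60, 30]
[119, 120, 116, 121, 154, 167, 166, 148, 117, 112, 63, 124, 170, 166, 163, 163, 163, 163, 163, 163, 164, 164, 163, 162, 163, 161, 160, 160, 161, 154, 127, 168, 230, 223, 180, 157, 157, 174, 225, 219, 219, 218]
```

View pics/w7z.png

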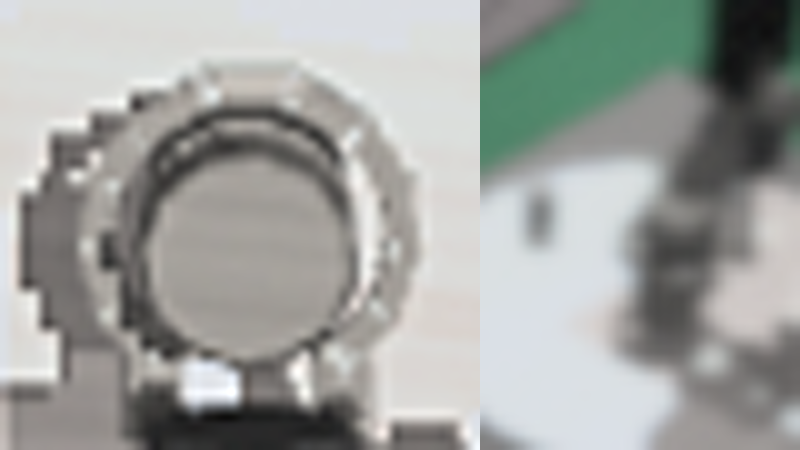

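The ring is now around the spindle. In the left tile the spindle top is centred at (248,255), with the ring's outer edge from column 82 to 418 and its top at row 65. No contact force has built up.

```bash
python3 - <<'E'
from h import *
s=np.load('s7.npy',allow_pickle=True).item();c=cam('wrist',s)
q=lambda L:[[290+x/10-.45,158+y/10-.45] for x,y in L]
print('ring L R T',(ont(c,s,q([(82,235),(418,235),(250,63)]),.1015)*1e3).round(1))
print('sp L R T B',(ont(c,s,q([(145,255),(352,255),(248,152),(248,358)]),s['eef_pos'][2]-.1085)*1e3).round(1))
E
```

```text
ring L R T [[ 16.2 -16.5 101.5]
 [ 16.2  17.1 101.5]
 [ 33.4   0.3 101.5]]
sp L R T B [[16.8 -9.7 88.7]
 [16.7 10.  88.7]
 [26.7  0.1 88.7]
 [ 6.6  0.1 88.7]]
```

```bash
python3 -c "
from cell import ticket
print(ticket.job_done())"
```

```text
the job is handed in; nothing more can be done
None
```

The spread ring is held round the spindle at groove height, handles squeezed at 27 N; it measured centred to about 0.4 mm with no contact force, its height to about ±1 mm from arm position only, and the job is handed in, verdict not shown.

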